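Rack the hot-air nozzles in order of size

TASK

Put the four square hot-air nozzles away on the nozzle rail, one over each peg, in order of head size: the smallest on the peg next to the handpiece, the largest at the far end of the rail. Lower each one over its peg until its collar stands flat on the seat, do not drop it, and leave the tip-cleaner tin where it is.

Things in the scene. Friction and masses are not known exactly. Their poses are not given: they have to be found in the camera images.
- nozzle_a_mid (a point): The smallest of 4 loose steel hot-air nozzles (35 to 100 g): hollow square head 30 x 30 mm, 36 mm high, mouth up, on a round open collar, 28 mm outside, 24 mm inside, 20 mm high; 56 mm high in all. Starts standing on its collar on the bench, any yaw. Point: on its axis, half-way up (28 mm above its foot). z up; x, y square to the head's sides. Grip the head by two opposite sides.
- nozzle_b_mid (a point): The second smallest of 4 loose steel hot-air nozzles (35 to 100 g): hollow square head 38 x 38 mm, 36 mm high, mouth up, on a round open collar, 28 mm outside, 24 mm inside, 20 mm high; 56 mm high in all. Starts standing on its collar on the bench, any yaw. Point: on its axis, half-way up (28 mm above its foot). z up; x, y square to the head's sides. Grip the head by two opposite sides.
- nozzle_c_mid (a point): The second largest of 4 loose steel hot-air nozzles (35 to 100 g): hollow square head 47 x 47 mm, 36 mm high, mouth up, on a round open collar, 28 mm outside, 24 mm inside, 20 mm high; 56 mm high in all. Starts standing on its collar on the bench, any yaw. Point: on its axis, half-way up (28 mm above its foot). z up; x, y square to the head's sides. Grip the head by two opposite sides.
- nozzle_d_mid (a point): The largest of 4 loose steel hot-air nozzles (35 to 100 g): hollow square head 56 x 56 mm, 36 mm high, mouth up, on a round open collar, 28 mm outside, 24 mm inside, 20 mm high; 56 mm high in all. Starts standing on its collar on the bench, any yaw. Point: on its axis, half-way up (28 mm above its foot). z up; x, y square to the head's sides. Grip the head by two opposite sides.
- peg_1: The peg at the -y end of the row: one of 4 alike, fixed, about 84 mm apart on an aluminium rail (40 mm wide, 20 high, 330 long). Brass, 8 mm thick, standing in a black seat disc (36 mm wide, 2 mm thick). Origin: on its axis at the rail's top; the peg's tip is 18 mm above. A seated nozzle's foot is on the seat, its mid point 30 mm above this origin. z up, y along the rail (within 0.25 rad of world y).
- peg_2: The peg second from the -y end: one of 4 alike, fixed, about 84 mm apart on an aluminium rail (40 mm wide, 20 high, 330 long). Brass, 8 mm thick, standing in a black seat disc (36 mm wide, 2 mm thick). Origin: on its axis at the rail's top; the peg's tip is 18 mm above. A seated nozzle's foot is on the seat, its mid point 30 mm above this origin. z up, y along the rail (within 0.25 rad of world y).
- peg_3: The peg third from the -y end: one of 4 alike, fixed, about 84 mm apart on an aluminium rail (40 mm wide, 20 high, 330 long). Brass, 8 mm thick, standing in a black seat disc (36 mm wide, 2 mm thick). Origin: on its axis at the rail's top; the peg's tip is 18 mm above. A seated nozzle's foot is on the seat, its mid point 30 mm above this origin. z up, y along the rail (within 0.25 rad of world y).
- peg_4: The peg at the +y end of the row: one of 4 alike, fixed, about 84 mm apart on an aluminium rail (40 mm wide, 20 high, 330 long). Brass, 8 mm thick, standing in a black seat disc (36 mm wide, 2 mm thick). Origin: on its axis at the rail's top; the peg's tip is 18 mm above. A seated nozzle's foot is on the seat, its mid point 30 mm above this origin. z up, y along the rail (within 0.25 rad of world y).
- handpiece: The hot-air handpiece (black handle, steel tube) lying in a low grey cradle, fixed, just beyond one end of the rail (+y or -y end, it varies), about 100 mm from the last peg. 60 mm wide, about 230 mm long, 67 mm high. Origin: on the bench under the steel tube; the handle runs from there to its +x (away from the robot).
- tip_cleaner: A loose blue tin, 76 mm in diameter and 50 mm high, 0.25 kg, topped with brass wool, just beyond the other end of the rail, about 100 mm from the last peg. Origin: centre of its underside. Stays where it is.
There are look-alikes about, which are no part of the job. What is shaped like the part that bears nozzle_c_mid but pink is not meant.

How it is judged:
By the outcome, as a careful person would: the job done as asked, in the order asked, and still so for the second after the job is handed in, with the robot touching nothing.
It also fails if it takes over 96 s, if anything falls off the work surface, if the arm or the gripper's body presses on something with over 40 N, if the wrist force passes 120 N, or if a joint passes its speed limit or range.

ROBOT

A 6-joint arm with a two-finger parallel gripper is mounted at the origin on the work surface. World frame = base frame: x ahead of the robot, y to its left, z up, the work surface at z = 0. Lengths are in mm, angles in rad, forces in N, time in s.
With the tool pointing down it reaches from about 275 to 750 mm from the base axis. Payload 10.2 kg.
Tool frame: the origin (TCP) lies midway between the tips of the shut fingers; the grasp point (between the pads) lies 19 mm behind it; z points along the fingers, y is the line along which they close (so a half turn about z gives the same grasp; the last joint's range is limited). The gripper opens to 88 mm and grips with 3 to 60 N. Pads are 18 mm wide; open, the fingers measure 123 mm over their backs; the gripper's body (75 mm by 187 mm) begins 45 mm behind the grasp point.
Start: joints at [-1.441, 0.313, 1.498, -0, 1.331, -0.223], TCP at [181.389, -492.676, 238.72] pointing down, gripper open.
Joint ranges: [-2.94, 2.94], [-0.97, 2.17], [0.19, 2.56], [-1.23, 4.37], [0.02, 3.11], [-2.88, 2.88]. Speed limits (rad/s): [2.39, 2.39, 3.01, 3.14, 3.14, 3.14].

INTERFACE

Orientations are given as [roll, pitch, yaw] about the fixed x, y, z axes, in that order (R = Rz(yaw) Ry(pitch) Rx(roll)).
In Python, from bench import arm, fingers, telemetry, grab_frame, job gives the robot as it stands. Calls block until the motion is done:
- arm.move_pose(position, orientation): joint-space move of the TCP to a pose.
- arm.move_l(position, vel=150, rotation=None): straight line of the TCP; rotation=None keeps the orientation; vel is the mean speed in mm/s.
- arm.movej(angles): joint-space move.
- fingers.command_gripper(opening): finger opening in mm; the grip force is fixed at half the most; returns when the fingers have stopped.
- arm.hold(seconds).
- arm.solve_ik(position, orientation): joint angles nearest the present ones, or None.
- telemetry.state(): the state.
- grab_frame(name): name is "scene" or "top" or "wrist"; returns a dict with "image" (420x560x3 uint8, red, green, blue), "z_map" (420x560 float32, mm along the optical axis (not along the pixel's ray), 0 where there is no reading), "fx", "fy", "cx", "cy" (pixels), "k1" (the pictures are not rectified: a ray, as slopes to the right and down, at radius r is drawn at 1 + k1 r^2 times it, then the intrinsics apply), "extrinsics" (4x4, takes a point from world to camera coordinates); the wrist camera has in their place "hand_eye" (4x4, takes a point from camera to tool coordinates, whose origin is the TCP and whose axes are the flange's). Camera axes: x right, y down, z forward; pixel columns grow to the right and rows downward; lengths in mm; the calibration is good to about 2 mm. A picture is of the moment at which its call begins: read the wrist's pose just before it.
A pose or a line that the arm cannot do raises arm.Unreachable and nothing moves.
- job.close_job(): hands the job in; it is judged then, once.
The state is a dict: "time_s": time; "q": joint angles; "qd": joint speeds; "joint_efforts": joint torques, N m; "position": TCP position; "eef_rot": TCP orientation; "force": force on the tool from outside, world axes, zero at the start; "ft_torque": the same for the moment, N m; "opening": finger opening in mm; "grasp_force": force on a finger pad.
Only numpy, scipy, OpenCV 4.12 (cv2) and the standard library are available. Lean on these libraries where they do the work, as an engineer would, in place of code of your own. Each camera call takes 0.05 s, during which the arm holds its last target. There are 200 camera calls.

## Working session

There is one attempt and no reset: what is moved stays moved. The work goes in short steps, each a Python script; the robot and the scene stay as the last script left them, time stands still between calls to the robot, and variables do not carry over. Pictures are saved under pics/ and viewed, at most 14 in all, crops included, and the job is handed in when it is done.

```bash
ls; mkdir -p pics
python3 - <<'E'
from bench import *
import cv2,numpy as np
for n in("top","scene"):
    f=grab_frame(n); cv2.imwrite(f"pics/{n}0.png",f["image"][:,:,::-1]); np.savez(f"{n}0.npz",**f)
    print(n,f["fx"],f["fy"],f["cx"],f["cy"],f["k1"],np.round(f["extrinsics"],3).tolist())
w=grab_frame("wrist");print(w["fx"],w["k1"],np.round(w["hand_eye"],3).tolist())
print(telemetry.state())
E
```

```text
pics
top 391.04547410059104 391.04547410059104 272.23597098883533 210.5980369718448 0.022819776619503435 [[-0.167, -0.986, -0.004, 106.457], [-0.966, 0.164, -0.2, 522.671], [0.198, -0.029, -0.98, 809.123], [0.0, 0.0, 0.0, 1.0]]
scene 475.56142259751226 475.56142259751226 283.8518612280277 200.47103885920373 -0.0625648264566429 [[-0.807, 0.591, 0.01, 406.417], [0.429, 0.597, -0.678, -212.476], [-0.407, -0.542, -0.735, 1128.833], [0.0, 0.0, 0.0, 1.0]]
330.07002570149734 -0.06340758649116071 [[0.0, -0.949, -0.316, 82.183], [1.0, 0.0, -0.0, 0.031], [0.0, -0.316, 0.949, -145.472], [0.0, 0.0, 0.0, 1.0]]
{'time_s': 0.15, 'q': array([-1.44135481e+00,  3.13331759e-01,  1.49820126e+00, -1.14961828e-05,
        1.33101783e+00, -2.23439341e-01]), 'qd': array([-0.0003078 , -0.00251556, -0.00149569,  0.00061334, -0.00061726,
       -0.00043109]), 'joint_efforts': array([ 2.07131648e-03, -4.02303064e+01, -2.52316493e+01,  6.94243074e-02,
        3.43936170e-02, -6.67289328e-05]), 'position': array([ 181.3854887 , -492.49021446,  238.31035841]), 'eef_rot': array([-3.14065581e+00, -2.01432515e-04,  3.52883501e-01]), 'force': array([ 0.03345199,  0.24034631, -0.6492984 ]), 'ft_torque': array([-0.01376981, -0.00135497,  0.03721359]), 'grasp_force': 0.0, 'opening': 88.17539369861265}
```

View pics/top0.png

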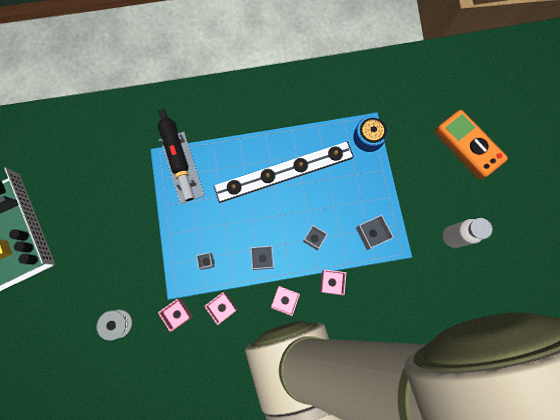

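View pics/scene0.png

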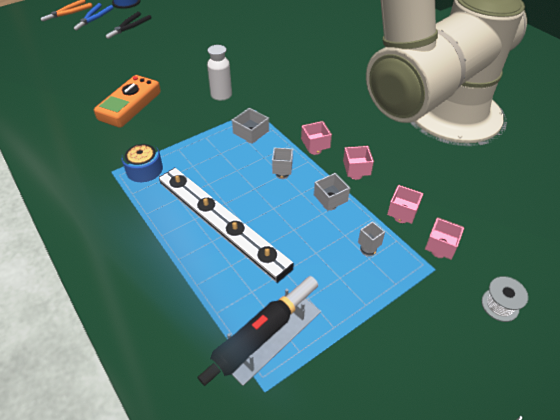

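The top view shows the handpiece at the left (+y, about (180,170)) and the tin at (370,130). Pegs are at (234,187), (268,176), (301,165) and (335,153). Grey nozzles are at (205,261) a, (262,258) c, (315,237) b and (375,232) d, with the pink look-alikes below them. So a goes on peg_4, b on peg_3, c on peg_2 and d on peg_1.

```bash
cat > h.py <<'E'
import numpy as np,cv2
def pix2ray(f,px):
    """undistorted slopes (n,2)"""
    d=(np.asarray(px,float).reshape(-1,2)-[f["cx"],f["cy"]])/[f["fx"],f["fy"]]; s=d.copy()
    for _ in range(8): s=d/(1+f["k1"]*(s**2).sum(1,keepdims=True))
    return s
def onplane(f,px,z,c2w):
    s=pix2ray(f,px); r=np.c_[s,np.ones(len(s))]@c2w[:3,:3].T; o=c2w[:3,3]
    return o+r*((z-o[2])/r[:,2])[:,None]
def points(f,c2w):
    v,u=np.mgrid[:420,:560]; s=pix2ray(f,np.c_[u.ravel(),v.ravel()])
    z=f["z_map"].ravel()[:,None]; p=np.c_[s*z,z]@c2w[:3,:3].T+c2w[:3,3]
    p[z[:,0]==0]=np.nan
    return p.reshape(420,560,3)
E
python3 - <<'E'
from h import *
for n,noz,pegs in(("top",dict(a=(205,261),b=(315,237),c=(262,258),d=(375,232)),[(335,153),(301,165),(268,176),(234,187)]),
                  ("scene",dict(a=(371,237),b=(283,160),c=(332,190),d=(251,125)),[(178,181),(206,204),(235,227),(267,254)])):
    f={k:v for k,v in np.load(n+"0.npz").items()}; c=np.linalg.inv(f["extrinsics"]); P=points(f,c)
    hsv=cv2.cvtColor(f["image"],cv2.COLOR_RGB2HSV)
    print(n,"mat z",np.round(np.nanmedian(P[240,230] if n=="top" else P[300,340],axis=0),1))
    for k,(u,v) in noz.items():
        w=np.s_[v-26:v+27,u-26:u+27]; Q=P[w]; m=(hsv[w][...,1]<70)&(Q[...,2]>46)&(Q[...,2]<66)
        m=m.astype(np.uint8); nl,l=cv2.connectedComponents(cv2.dilate(m,np.ones((3,3),np.uint8)))
        ids=[i for i in range(1,nl)]; best=max(ids,key=lambda i:((l==i)&(m>0)).sum())
        q=Q[(l==best)&(m>0)]; (x,y),s,a=cv2.minAreaRect(q[:,:2].astype(np.float32))
        print(k,len(q),"ctr",np.round((x,y),1),"size",np.round(s,1),"ang",round(a,1),"z",np.round(np.percentile(q[:,2],[10,50,90]),1))
    for u,v in pegs:
        w=np.s_[v-11:v+12,u-11:u+12]; m=(hsv[w][...,2]<60).astype(np.uint8)
        yy,xx=np.nonzero(m); cc=cv2.minEnclosingCircle(np.c_[xx,yy].astype(np.float32))
        Q=P[w]; br=(hsv[w][...,1]>90)&(hsv[w][...,0]<30)&(hsv[w][...,2]>80); by,bx=np.nonzero(br)
        print("disc",len(xx),np.round(onplane(f,(cc[0][0]+u-11,cc[0][1]+v-11),22,c)[0],1),"r",round(cc[1],1),
          "brass",len(bx),np.round(onplane(f,(bx.mean()+u-11,by.mean()+v-11),36,c)[0],1) if len(bx) else "","zmed disc",np.round(np.nanmedian(Q[m>0][:,2]),1), "zmax",np.round(np.nanmax(Q[...,2]),1))
E
```

```text
top mat z 123.9
a 72 ctr [450.3 179.5] size [29.8 29.8] ang 2.7 z [49.9 54.7 57.2]
b 78 ctr [460.9 -64.9] size [36.8 37.7] ang 48.9 z [48.9 54.9 57.2]
c 79 ctr [436.2  56.6] size [45.7 46.5] ang 85.4 z [49.  55.1 57.2]
d 139 ctr [ 450.5 -195.8] size [54.8 55.9] ang 15.4 z [47.4 54.4 57.7]
disc 142 [ 644.  -155.5   22. ] r 9.9 brass 18 [ 648.5 -150.2   36. ] zmed disc 21.9 zmax 40.4
disc 137 [628.1 -69.2  22. ] r 10.3 brass 16 [634.8 -65.4  36. ] zmed disc 21.8 zmax 39.0
disc 142 [614.8  11.1  22. ] r 10.3 brass 15 [621.4  14.1  36. ] zmed disc 21.4 zmax 38.1
disc 142 [603.1  91.5  22. ] r 10.0 brass 15 [607.6  94.9  36. ] zmed disc 21.6 zmax 38.2
scene mat z 229.4
a 218 ctr [451.8 181.2] size [32.6 30.5] ang 2.8 z [47.7 53.2 57.1]
b 190 ctr [461.6 -64.6] size [44.3 37.3] ang 48.9 z [47.7 52.7 56.6]
c 315 ctr [436.4  57.7] size [48.6 51.1] ang 86.7 z [47.4 52.8 56.5]
d 315 ctr [ 451.3 -196.1] size [59.9 59.2] ang 13.9 z [47.6 52.6 56.6]
disc 51 [ 656.4 -142.6   22. ] r 9.3 brass 27 [ 654.1 -144.1   36. ] zmed disc 22.4 zmax 40.1
disc 110 [643.  -60.5  22. ] r 10.3 brass 33 [639.9 -59.8  36. ] zmed disc 22.2 zmax 37.7
disc 136 [629.3  16.2  22. ] r 10.7 brass 35 [626.8  19.6  36. ] zmed disc 22.1 zmax 38.7
disc 166 [615.9  98.3  22. ] r 11.1 brass 38 [613.  100.2  36. ] zmed disc 22.2 zmax 38.5
```

```bash
cat >> h.py <<'E'
from scipy.spatial.transform import Rotation as R
def wrist(name):
    from bench import telemetry,grab_frame
    s=telemetry.state(); f=grab_frame("wrist"); T=np.eye(4)
    T[:3,:3]=R.from_euler("xyz",s["eef_rot"]).as_matrix(); T[:3,3]=s["position"]
    cv2.imwrite(f"pics/{name}.png",f["image"][:,:,::-1]); return f,T@f["hand_eye"],s
E
python3 - <<'E'
from h import *; from bench import *
arm.move_pose([621,14,230],[np.pi,0,np.pi/2+.164]); f,c,s=wrist("w1")
np.savez("w1.npz",c=c,**f); P=points(f,c)
print(s["time_s"],s["position"],s["q"])
hsv=cv2.cvtColor(f["image"],cv2.COLOR_RGB2HSV)
br=((P[...,2]>31)&(P[...,2]<42)&(P[...,0]>570)&(P[...,0]<680)&(abs(P[...,1]+25)<170)).astype(np.uint8)
n,l,st,ce=cv2.connectedComponentsWithStats(br)
for i in range(1,n):
    if st[i,4]>8: print(st[i,4],np.round(ce[i]),np.round(np.median(P[l==i],axis=0),1))
dk=((hsv[...,2]<60)&(P[...,2]>17)&(P[...,2]<27)&(P[...,0]>570)&(P[...,0]<680)&(abs(P[...,1]+25)<170)).astype(np.uint8)
dk=cv2.morphologyEx(dk,cv2.MORPH_OPEN,np.ones((5,5),np.uint8))
for k in cv2.findContours(dk,cv2.RETR_EXTERNAL,2)[0]:
    if cv2.contourArea(k)<150: continue
    q=onplane(f,k.reshape(-1,2),22,c)[:,:2].astype(np.float32)
    e=cv2.minEnclosingCircle(q); print("disc",np.round(e[0],1),round(e[1],1))
E
```

```text
2.5333 [620.99215228  13.07838165 230.04402108] [-1.67244163e-01  5.34824603e-01  1.19380324e+00 -1.23643058e-04
  1.41289153e+00 -3.29770007e-01]
36 [283. 102.] [610.4  93.5  35.1]
39 [283. 183.] [623.6  13.8  34.9]
35 [282. 252.] [636.2 -66.   34.7]
32 [282. 315.] [ 650.3 -150.9   34.8]
disc [ 651.4 -152. ] 15.7
disc [637.3 -66.6] 15.8
disc [624.1  13.1] 16.1
disc [610.8  94.2] 16.4
```

View pics/w1.png

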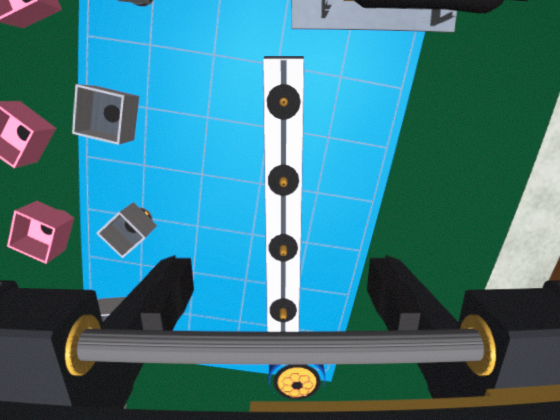

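The wrist view shows pegs 4 to 1 at (283,102), (283,183), (282,252) and (282,315). They agree with the other views to about 2–3 mm, against an 8 mm radial clearance. I'll take one nearer look at pegs 1 and 2, then place d.

```bash
cat >> h.py <<'E'
RY=np.pi/2+.164
def pegs(f,c):
    P=points(f,c); v=f["image"].max(2)
    dk=((v<60)&(P[...,2]>17)&(P[...,2]<27)&(P[...,0]>570)&(P[...,0]<690)&(abs(P[...,1]+25)<170)).astype(np.uint8)
    dk=cv2.morphologyEx(dk,cv2.MORPH_OPEN,np.ones((5,5),np.uint8)); out=[]
    for k in cv2.findContours(dk,cv2.RETR_EXTERNAL,2)[0]:
        if cv2.contourArea(k)<150: continue
        e=cv2.minEnclosingCircle(onplane(f,k.reshape(-1,2),22,c)[:,:2].astype(np.float32)); out.append(np.round([*e[0],e[1]],1))
    return out
def pick(xy,yaw,size):
    from bench import arm,fingers,telemetry
    arm.move_pose([*xy,130],[np.pi,0,yaw]); fingers.command_gripper(min(87,size+22))
    arm.move_l([*xy,75],vel=150); arm.move_l([*xy,22],vel=80)
    fingers.command_gripper(size-8); s=telemetry.state()
    print("grip",round(s["opening"],1),round(s["grasp_force"],1),"t",round(s["time_s"],1))
    assert abs(s["opening"]-size)<4
    arm.move_l([*xy,140],vel=150)
def hover(xy):
    from bench import arm
    arm.move_pose([*xy,140],[np.pi,0,RY])
def place(xy,size):
    from bench import arm,fingers,telemetry
    arm.move_l([*xy,70],vel=120); arm.move_l([*xy,49],vel=50); arm.hold(.1); f0=telemetry.state()["force"]
    print("at 49: F",np.round(f0,1))
    for z in np.arange(48,40,-1.):
        arm.move_l([*xy,z],vel=25); s=telemetry.state(); d=s["force"]-f0
        if d[2]>3: break
    print("contact cmd z",z,"z",round(s["position"][2],1),"dF",np.round(d,1),"grip",round(s["opening"],1))
def release(xy,size):
    from bench import arm,fingers,telemetry
    fingers.command_gripper(size+20); arm.move_l([*xy,75],vel=100); arm.move_l([*xy,140],vel=200); print("t",telemetry.state()["time_s"])
E
python3 - <<'E'
from h import *; from bench import *
arm.move_pose([637,-75,200],[np.pi,0,RY]); f,c,s=wrist("w2"); print(*pegs(f,c))
pick((451,-196),np.deg2rad(105),56)
hover((651,-151.5)); f,c,s=wrist("w3"); print(telemetry.state()["opening"],telemetry.state()["time_s"])
E
```

```text
[ 651.6 -152.3   16. ] [637.1 -66.8  16.1] [624.   12.9  16.6] [611.5  88.3  14.9]
grip 56.0 30.0 t 6.2
55.861634368716885 7.9833
```

View pics/w3.png

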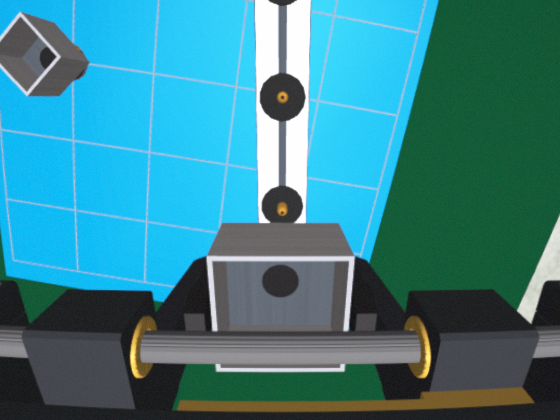

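The held nozzle d is square and centred at (280,300). Peg_2 is visible at (282,206) and peg_3 at (282,97), while peg_1 is hidden below the nozzle. Lowering now.

Run:
```python
from h import *; from bench import *
place((651.4,-152),56)
g=grab_frame("scene"); cv2.imwrite("pics/s1.png",cv2.resize(g["image"][80:300,60:360,::-1],None,fx=2.6,fy=2.6))
```

```text
at 49: F [-1.  -0.2 -0.5]
contact cmd z 43.0 z 44.2 dF [-3.1  1.9  9.4] grip 55.9
```

View pics/s1.png

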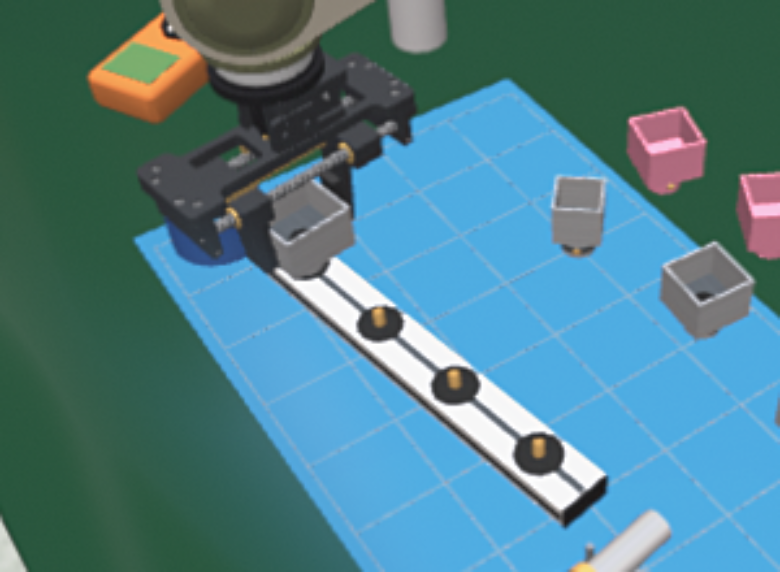

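Nozzle d stands on the seat of peg_1 at (310,245), with contact at z 44.2 against 44 expected. The tin is clear. Releasing and doing c.

Run:
```python
from h import *; from bench import *
release((651.4,-152),56)
P=(637.1,-66.7)
pick((436.4,57.2),np.deg2rad(86),47); hover(P); place(P,47)
```

```text
t 12.3583
grip 46.9 30.0 t 15.6
at 49: F [0.3 0.2 0.4]
contact cmd z 43.0 z 44.2 dF [-3.3 -0.2  9.8] grip 46.8
```

Same seated height (44.2). On to b and a, stopping if the contact height differs.

Run:
```python
from h import *; from bench import *
release((637.1,-66.7),47)
P=(624,13.1)
pick((461.2,-64.8),np.deg2rad(48.9),38); hover(P); place(P,38)
s=telemetry.state()
if abs(s["position"][2]-44.2)<.7:
    release(P,38); P=(611,93.9)
    pick((451,180.3),np.deg2rad(92.7),30); hover(P); place(P,30)
    s=telemetry.state()
    if abs(s["position"][2]-44.2)<.7:
        release(P,30); arm.move_pose([480,0,260],[np.pi,0,RY])
        for n in("top","scene"):
            g=grab_frame(n); np.savez(n+"1.npz",**g); b=np.s_[90:270,140:420] if n=="top" else np.s_[110:300,110:360]
            cv2.imwrite(f"pics/{n}1.png",cv2.resize(g["image"][b][...,::-1],None,fx=2.8,fy=2.8))
```

```text
t 21.8
grip 37.6 30.0 t 24.7
at 49: F [-0.9  0.4 -0.6]
contact cmd z 44.0 z 44.3 dF [ 0.3 -0.5  3.1] grip 37.8
t 30.4167
grip 30.0 30.0 t 33.5
at 49: F [ 0.2  0.4 -0.9]
contact cmd z 44.0 z 44.3 dF [-1.3 -0.4  3.6] grip 29.8
t 39.2083
```

View pics/scene1.png

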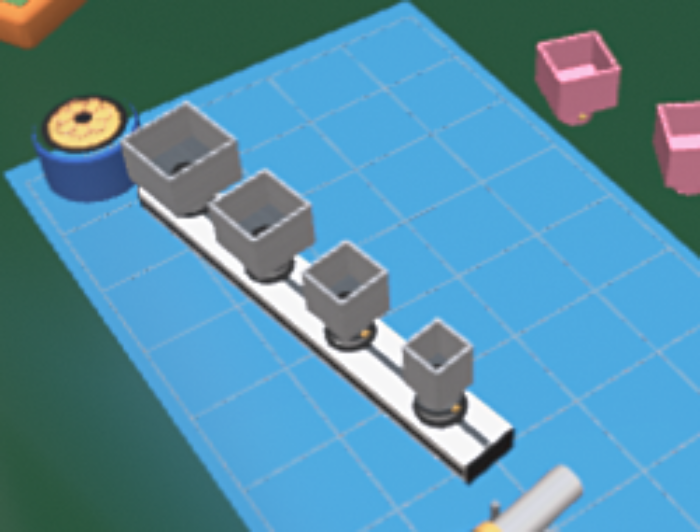

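Run:
```python
from h import *; from bench import *
# nozzle rims: height and centre from scene depth
g=dict(np.load("scene1.npz")); c=np.linalg.inv(g["extrinsics"]); P=points(g,c)
for p,h in(((651.4,-152),56),((637.1,-66.7),47),((624,13.1),38),((611,93.9),30)):
    m=(np.hypot(P[...,0]-p[0],P[...,1]-p[1])<44)&(P[...,2]>73)&(P[...,2]<86)&(abs((P[...,1]-p[1]))<42)
    q=P[m]; r=cv2.minAreaRect(q[:,:2].astype(np.float32)); print(p,h,len(q),np.round(r[0],1),np.round(r[1],1),np.round(np.percentile(q[:,2],[50,95,99]),1))
for n in("top","scene"):
    a,b=np.load(n+"0.npz")["image"],np.load(n+"1.npz")["image"]
    w=np.s_[112:155,352:390] if n=="top" else np.s_[140:182,120:164]
    # tin shift from blue/orange (brass wool) pixels
    for im in(a,b):
        hh=cv2.cvtColor(im[w],cv2.COLOR_RGB2HSV); y,x=np.nonzero((hh[...,0]<30)&(hh[...,1]>90)&(hh[...,2]>90)); print(n,len(x),round(x.mean(),1),round(y.mean(),1))
```

```text
(651.4, -152) 56 253 [ 651.3 -151.8] [57.6 60. ] [77.  79.6 80.6]
(637.1, -66.7) 47 222 [636.7 -66.4] [47.7 49.3] [76.8 79.2 80.1]
(624, 13.1) 38 190 [624.5  13.8] [40.1 39.1] [77.  79.4 80.3]
(611, 93.9) 30 161 [611.9  94.8] [31.2 31.9] [77.  79.5 80.6]
top 334 20.7 17.5
top 327 20.5 17.6
scene 360 19.6 13.8
scene 362 19.6 13.8
```

All four nozzles stand upright on their pegs in order of size, largest by the tin. Their rims are level at about 78 mm, and the tin has not moved.

```bash
python3 -c "
from bench import job; print(job.close_job())"
```

```text
the job is handed in; nothing more can be done
None
```

The four nozzles are seated on the rail in order of head size, smallest on peg_4 next to the handpiece and largest on peg_1. The tin was not moved, and the job was handed in after about 40 s of the 96 s allowed; no verdict came back.

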